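# Balance an antenna boom on its mast saddle

## Task

The grey antenna boom has a ballast weight fixed somewhere inside it, so its balance point cannot be seen. Lift it a little at trial points to find where it balances, never letting it tip over or drop, then lift it clear and level from its parking rest and set it down gently in the blue mast saddle at that point, so that it stays there level by itself when you let go. Leave the handset, the tape and the mug where they are.

Things in the scene. Friction and masses are not known exactly. Their poses are not given: they have to be found in the camera images.
- boom_mid (a point): centre of the boom: a straight grey bar 20 mm wide (x), 420 mm long (y), 50 mm high (z), ends alike with black caps and a thin cross rod (8 x 100 mm, at half height) 190 mm either side of the middle. A slug locked inside puts the balance point up to 85 mm from the middle, either way. Starts upright in the rest, top 80 mm above the table
- boom: the same boom, 0.5 to 0.7 kg in all; origin at the centre of its underside (25 mm below boom_mid), same axes. Grip its upper half across the 20 mm width: the saddle cheeks and the lips of the rest take its lowest 10 to 14 mm
- rest: fixed parking rest, origin on the table under its middle, y along the boom: a base strip and two rubber-topped blocks (30 mm long in y, centred 155 mm either side of the middle, tops 30 mm above the table) with yellow side lips 10 mm higher, 26 mm apart. Between the blocks the boom is free underneath
- saddle: fixed mast-head saddle, origin on the table at the foot of its post: round foot 90 mm across, post 30 mm thick, on top a blue yoke on a rubber buffer that gives about 0.5 mm per newton (3 mm under the boom's weight) and is hard after 8 mm. y axis along the boom's direction when seated, x across it
- saddle_seat (a point): centre of the yoke's flat seat, 90 mm above the table unloaded. The seat is only 20 mm long along the boom (y), so the balance point must lie within 10 mm of its centre; two blue cheeks are 26 mm apart in x (3 mm play each side of the boom), 20 mm long, and rise 14 mm above the seat
- handset: black handheld radio lying on the table, 58 x 115 mm, 34 mm thick, with stub aerial; bystander, origin at the centre of its underside
- tape: red ring of tape lying flat, 64 mm across, 19 mm high; bystander, origin at the centre of its underside
- mug: blue mug, 76 mm across, 78 mm high; bystander, origin at the centre of its underside
Not all that is in view belongs to the job. Leave any red look-alike of the saddle alone.

How it is judged:
By the outcome, as a careful person would: the job done as asked, in the order asked, and still so for the second after the job is handed in, with the robot touching nothing.
It also fails if it takes over 64 s, if anything falls off the work surface, if the arm or the gripper's body presses on something with over 40 N, if the wrist force passes 120 N, or if a joint passes its speed limit or range.

## Robot

A 6-joint arm with a two-finger parallel gripper is mounted at the origin on the work surface. World frame = base frame: x ahead of the robot, y to its left, z up, the work surface at z = 0. Lengths are in m, angles in rad, forces in N, time in s.
With the tool pointing down it reaches from about 0.25 to 0.8 m from the base axis. Payload 8.5 kg.
Tool frame: the origin (TCP) lies on the front face of the gripper's body, between the roots of the fingers; the fingertips stand 73 mm ahead of it and the grasp point (between the pads) lies 54 mm ahead of it; z points along the fingers, y is the direction in which the jaws open and shut (so a half turn about z gives the same grasp; the last joint's range is limited). The gripper opens to 85 mm and grips with 20 to 120 N. Pads are 22 mm wide; open, the fingers measure 114 mm over their backs; the gripper's body (76 mm by 85 mm) begins 54 mm behind the grasp point. The pads swing forward as they close: fully open they stand 13 mm farther back than shut.
Start: joints at [-1.317, 0.238, -0.013, 1.319, 0, 1.571], TCP at [0.132, -0.508, 0.304] pointing down, gripper open.
Joint ranges: [-2.66, 2.66], [-1.03, 1.9], [-1.14, 1.46], [-1.82, 2.27], [-1.45, 1.34], [-3.14, 3.14]. Speed limits (rad/s): [2.22, 2.22, 2.79, 3.14, 3.14, 3.14].

## Interface

Orientations are given as [roll, pitch, yaw] about the fixed x, y, z axes, in that order (R = Rz(yaw) Ry(pitch) Rx(roll)).
In Python, from station import get_state, capture, sign_off gives the robot as it stands.
- The arm moves only by the tool drive_tool, never from a script. Its argument "motion" is text: rows parted by semicolons, each of 5 numbers parted by spaces: the shift along the tool's x, y, z in cm, then the turn about the tool's z in degrees, then the finger opening in cm, from 0 to 8.54. In form: dx dy dz yaw jaw; .... A call has 1 to 12 rows; each row shifts and turns the pose as measured when the row begins, along the tool's axes as they then stand; what a row does not reach is not made up. A row lasts 1/8 s, in which the tool goes at most 62.5 mm and 10.7 degrees, less where a joint would pass 70% of its speed; a pose out of reach is approached as far as the arm can. A call with a gripper value outside its range is refused whole. The fingers move at their own pace and stop on an object; "newtons" is the grip in N (left out, the last holds). Time passes only in rows, so rows that do not move let the fingers close. It gives the time, the measured TCP pose, the force and the opening at its end, in the units of the state.
- get_state(): the state, without advancing time (a new reading comes with each control period).
- capture(name): name is "scene" or "top" or "wrist"; returns a dict with "image" (480x640x3 uint8, red, green, blue), "camera_matrix" (3x3 intrinsics, pixels), "xyz" and "attitude" of the camera in the world; the wrist camera has in their place "mount" (4x4, takes a point from camera to tool coordinates, whose origin is the TCP and whose axes are the flange's). Camera axes: x right, y up, looking along -z (the intrinsics and any distortion apply to the point x, -y, -z); pixel columns grow to the right and rows downward; lengths in m; the calibration is good to about 2 mm. The wrist camera is an equidistant fisheye: a pixel r from the principal point sees the ray r / f radians off the axis. A picture is of the moment at which its call begins: read the wrist's pose just before it. There is no depth.
- sign_off(): hands the job in, once; it reports no verdict.
The state is a dict: "time_s": time; "qpos": joint angles; "joint_velocities": joint speeds; "effort": joint torques, N m; "position": TCP position; "orientation": TCP orientation; "force": force on the tool from outside, world axes, zero at the start; "torque": the same for the moment, N m; "width": finger opening in m.
Only numpy, scipy, OpenCV 4.12 (cv2) and the standard library are available. Lean on these libraries where they do the work, as an engineer would, in place of code of your own. Each camera call takes 0.05 s, during which the arm holds its last target.

## Working session

There is one attempt and no reset: what is moved stays moved. The work goes in short steps, Python scripts to look and compute and a tool call to move; the robot and the scene stay as the last step left them, time stands still between calls to the robot, and variables do not carry over. Pictures are saved under pics/ and viewed, and the job is handed in when it is done.

Besides the shell and the picture viewer there is one more tool, called after "Emit:" as name(argument=value, ...), one argument or row to a line, values as JSON. drive_tool: Moves the arm, as the interface text tells. Its arguments: {"type":"object","properties":{"motion":{"type":"string"},"newtons":{"type":"number"}},"required":["motion"]}

```bash
ls; mkdir -p pics; python3 - <<'E'
from station import get_state, capture
import cv2,json
s=get_state();print(s)
for n in ("scene","top","wrist"):
    c=capture(n);cv2.imwrite(f"pics/{n}0.png",c["image"][:,:,::-1])
    print(n,{k:(v.tolist() if hasattr(v,'tolist') else v) for k,v in c.items() if k!="image"})
E
```

```text
pics
{'time_s': 0.0, 'qpos': array([-1.31701682e+00,  2.38785636e-01, -1.42655421e-02,  1.31917929e+00,
       -1.47079422e-05,  1.57080740e+00]), 'joint_velocities': array([ 0.00164849,  0.00128416,  0.00051062, -0.0027513 ,  0.00152374,
        0.00046386]), 'effort': array([-2.60457600e-03, -5.38780117e+01,  3.46441483e+01,  1.85330847e-02,
       -2.54310025e-04, -3.28999522e-05]), 'position': array([ 0.13172796, -0.50788692,  0.3032706 ]), 'orientation': array([-3.14015852e+00,  1.47238100e-05,  2.53768452e-01]), 'force': array([-0.53496022, -0.35370696,  0.0153088 ]), 'torque': array([ 0.00358537, -0.03597352,  0.04906926]), 'width': 0.08542419456892497}
scene {'camera_matrix': [[561.5407735619474, 0.0, 318.3554904405472], [0.0, 561.5407735619474, 248.39712559144982], [0.0, 0.0, 1.0]], 'xyz': [1.5555266959101124, 0.6711944986645306, 0.9143035748325397], 'attitude': [0.9679729327084771, -0.0019544205489785416, 2.1681615574885242]}
top {'camera_matrix': [[531.7493472059448, 0.0, 317.53341695093917], [0.0, 531.7493472059448, 238.55840406618984], [0.0, 0.0, 1.0]], 'xyz': [0.3907824195755989, 0.0052987741567265476, 1.6688794475606858], 'attitude': [0.09436184326852959, -0.018052488198759153, -1.5631222931739823]}
wrist {'camera_matrix': [[371.64829954431775, 0.0, 312.89885742520994], [0.0, 371.64829954431775, 242.7524627668769], [0.0, 0.0, 1.0]], 'mount': [[0.00029039269772697916, 0.9503470236288376, 0.3111919831099275, 0.08087209507290442], [0.999999951245369, -0.00031170180405038975, 1.8741479494333892e-05, 0.0007745509057788258], [0.00011481001179730759, 0.3111919624954887, -0.9503470678109476, -0.06928938059879397], [0.0, 0.0, 0.0, 1.0]]}
```

View pics/scene0.png

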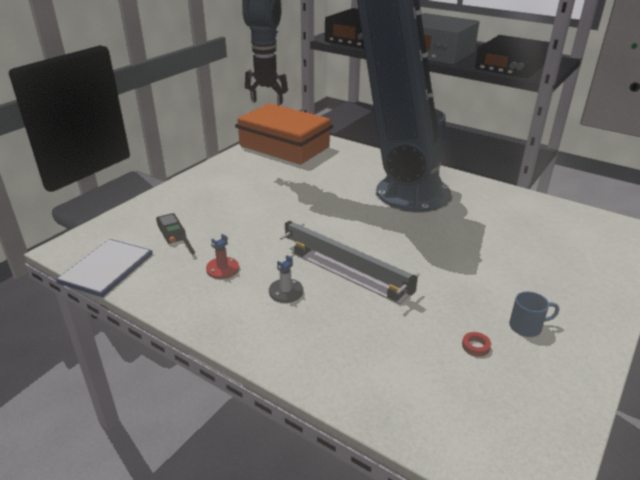

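View pics/top0.png

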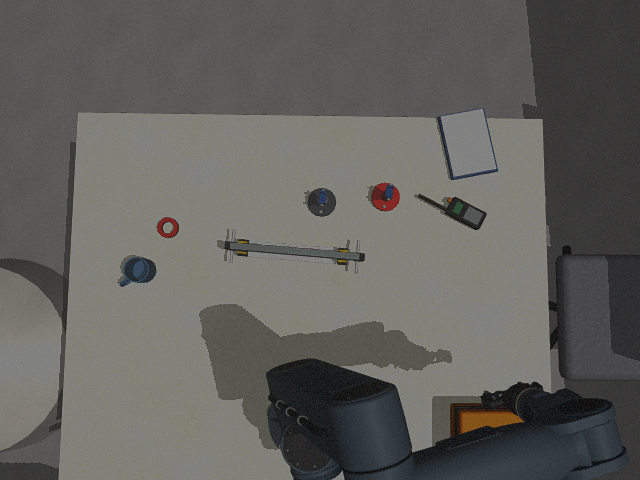

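View pics/wrist0.png

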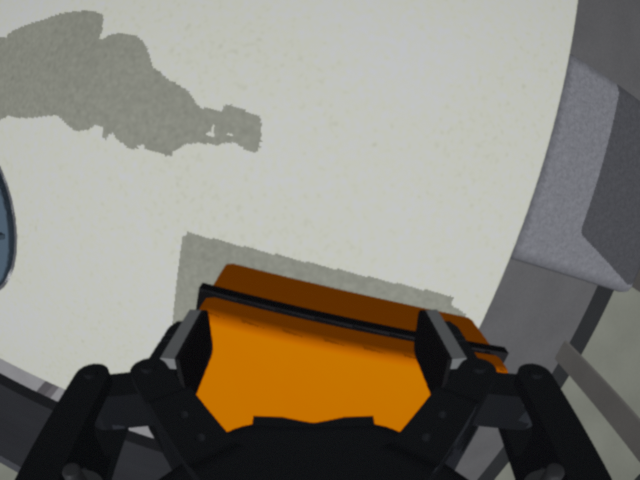

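The top view shows the boom in its rest from about (225,245) to (364,258). There are two saddle candidates: the dark-footed one at (321,201) and the red look-alike at (386,197). I choose (321,201). The tape is at (168,228), the mug at (140,269) and the handset at (465,212). Next I'll check with close crops and take measurements.

```bash
cat > h.py <<'E'
import numpy as np,cv2
from scipy.spatial.transform import Rotation as Ro
from station import get_state,capture
def rpy(a): return Ro.from_euler('xyz',a).as_matrix()
def cam(n):
    s=get_state() if n=="wrist" else None
    c=capture(n)
    if n=="wrist":
        T=np.eye(4);T[:3,:3]=rpy(s["orientation"]);T[:3,3]=s["position"]
        M=T@np.array(c["mount"]);c["R"]=M[:3,:3];c["p"]=M[:3,3]
    else: c["R"]=rpy(c["attitude"]);c["p"]=np.array(c["xyz"])
    c["n"]=n;return c
def ray(c,uv):
    K=np.array(c["camera_matrix"]);x=(uv[0]-K[0,2])/K[0,0];y=(uv[1]-K[1,2])/K[1,1]
    if c["n"]=="wrist":
        r=np.hypot(x,y);k=np.sin(r)/r if r>1e-9 else 1
        d=np.array([x*k,-y*k,-np.cos(r)])
    else: d=np.array([x,-y,-1.])
    return c["R"]@d
def atz(c,uv,z):
    d=ray(c,uv);return c["p"]+d*(z-c["p"][2])/d[2]
def proj(c,P):
    q=c["R"].T@(np.asarray(P,float)-c["p"]);q=np.array([q[0],-q[1],-q[2]])
    K=np.array(c["camera_matrix"])
    if c["n"]=="wrist":
        rr=np.hypot(q[0],q[1]);t=np.arctan2(rr,q[2]);v=q[:2]/rr*t if rr>0 else q[:2]
    else: v=q[:2]/q[2]
    return K[0,0]*v[0]+K[0,2],K[1,1]*v[1]+K[1,2]
def crop(c,x0,y0,x1,y1,k,name):
    im=c["image"][y0:y1,x0:x1,::-1];cv2.imwrite(name,cv2.resize(im,None,fx=k,fy=k,interpolation=cv2.INTER_CUBIC))
E
python3 - <<'E'
from h import *
c=cam("top");crop(c,210,170,410,290,4,"pics/tcrop.png")
print(proj(c,[0,0,0]))
for n,uv,z in [("saddlefoot",(321,202),0),("redfoot",(386,197),0),("boomL",(227,245),.08),("boomR",(364,257),.08),("tape",(168,228),.01),("mug",(140,269),.04),("handset",(466,212),.02)]:
    print(n,atz(c,uv,z).round(4))
c=cam("scene");crop(c,190,210,430,320,3.3,"pics/scrop.png");print(proj(c,[0,0,0]))
E
```

```text
(np.float64(308.4244267542906), np.float64(417.3888469354226))
saddlefoot [ 0.6656 -0.0337  0.    ]
redfoot [ 0.6839 -0.2406  0.    ]
boomL [0.5195 0.2483 0.08  ]
boomR [ 0.4872 -0.1619  0.08  ]
tape [0.5768 0.444  0.01  ]
mug [0.4471 0.5166 0.04  ]
handset [ 0.6354 -0.4898  0.02  ]
(np.float64(412.9341636459422), np.float64(192.04312720506272))
```

View pics/tcrop.png

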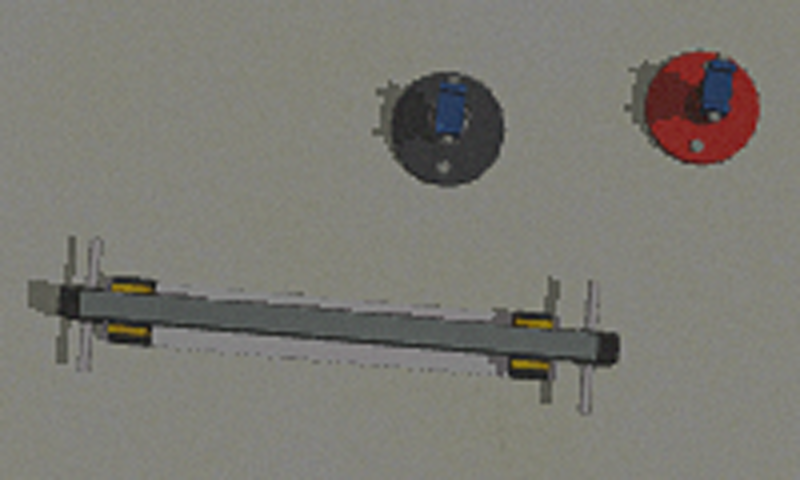

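View pics/scrop.png

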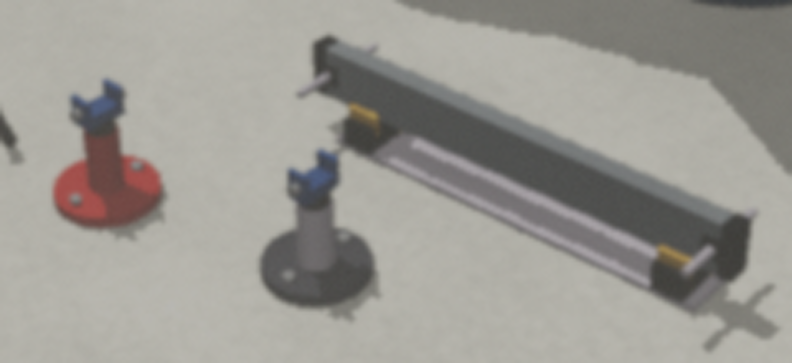

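```bash
cat >> h.py <<'E'
def plan(tp,tyaw=None,n=None,s=None):
    """rows (cm,deg) from the measured pose to tool-down target"""
    s=s or get_state();p=np.array(s["position"]);y=s["orientation"][2]
    tyaw=y if tyaw is None else tyaw
    dy=(tyaw-y+np.pi)%(2*np.pi)-np.pi; d=np.array(tp)-p
    n=n or int(max(np.ceil(np.linalg.norm(d)/.055),np.ceil(abs(np.degrees(dy))/9),1))
    for i in range(n):
        R=rpy([np.pi,0,y+dy*i/n]);t=R.T@(d/n)*100
        print(f"{t[0]:.2f} {t[1]:.2f} {t[2]:.2f} {-np.degrees(dy)/n:.2f}")
E
python3 - <<'E'
from h import *
plan([.56,.0,.36],np.radians(85.5))
E
```

```text
4.17 -2.96 -0.43 -5.46
4.43 -2.55 -0.43 -5.46
4.65 -2.11 -0.43 -5.46
4.83 -1.66 -0.43 -5.46
4.97 -1.19 -0.43 -5.46
5.06 -0.71 -0.43 -5.46
5.11 -0.23 -0.43 -5.46
5.10 0.26 -0.43 -5.46
5.06 0.74 -0.43 -5.46
4.96 1.22 -0.43 -5.46
4.83 1.69 -0.43 -5.46
4.64 2.14 -0.43 -5.46
4.42 2.57 -0.43 -5.46
```

Emit:
drive_tool(
  motion="4.2 -3 -0.4 -5.5 8.5; 4.4 -2.5 -0.4 -5.5 8.5; 4.7 -2.1 -0.4 -5.5 8.5; 4.8 -1.7 -0.4 -5.5 8.5; 5 -1.2 -0.4 -5.5 8.5; 5 -0.7 -0.4 -5.5 8.5; 5 -0.2 -0.4 -5.5 8.5; 5 0.3 -0.4 -5.5 8.5; 5 0.7 -0.4 -5.5 8.5; 5 1.2 -0.4 -5.5 8.5; 4.8 1.7 -0.4 -5.5 8.5; 4.6 2.1 -0.4 -5.5 8.5",
)

```text
time_s: 1.75
position: [0.5258, -0.0219, 0.3529]
orientation: [3.139, 0.0, 1.437]
force: [0.9, -1.5, 0.6]
width: 0.0853
```

```bash
python3 - <<'E'
from h import *
c=cam("wrist");cv2.imwrite("pics/w1.png",cv2.resize(c["image"][:,:,::-1],None,fx=1.25,fy=1.25))
for P in [(.503,.043,.08),(.5195,.2483,.08),(.4872,-.1619,.08),(.664,-.035,.09)]: print(proj(c,P))
np.savez("w1.npz",image=c["image"],K=c["camera_matrix"],R=c["R"],p=c["p"])
E
```

```text
(np.float64(276.5692374951332), np.float64(145.3018764297982))
(np.float64(265.8709417273365), np.float64(-59.6815286910028))
(np.float64(293.1040157225499), np.float64(340.05421254975533))
(np.float64(454.9736857627903), np.float64(208.4077521273395))
```

View pics/w1.png

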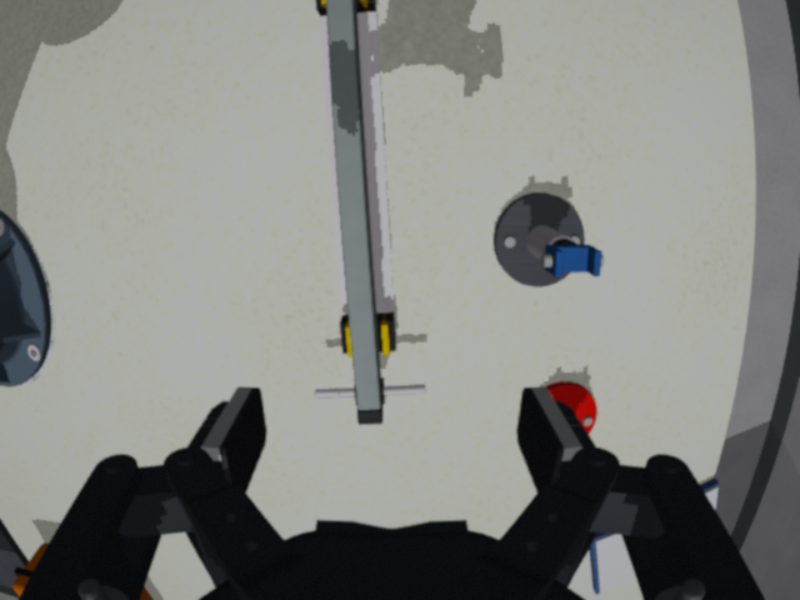

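The wrist view shows the boom running from (345,0) to its near end at (370,420). The saddle with the dark foot is at (538,240), its yoke at (572,260), and the red decoy is at (570,410). Next I'll crop closer to get the edges.

```bash
python3 - <<'E'
from h import *
z=np.load("w1.npz");im=z["image"][:,:,::-1]
a=cv2.resize(im[0:345,235:365],None,fx=1.7,fy=1.7,interpolation=cv2.INTER_CUBIC)
b=cv2.resize(im[140:240,385:495],None,fx=5,fy=5,interpolation=cv2.INTER_CUBIC)
o=np.zeros((590,790,3),np.uint8);o[:a.shape[0],:a.shape[1]]=a;o[:b.shape[0],235:235+b.shape[1]]=b
cv2.imwrite("pics/w1c.png",o)
E
```

```text
(no output)
```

View pics/w1c.png

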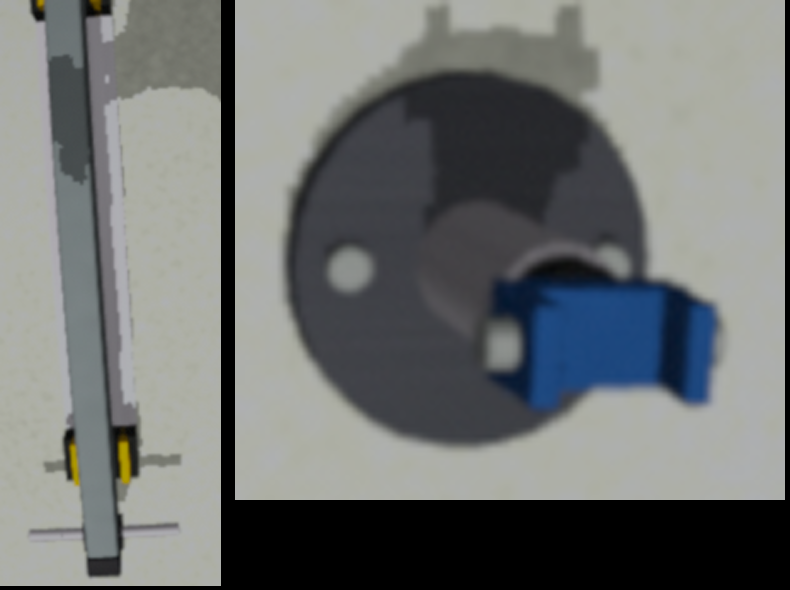

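```bash
python3 - <<'E'
from h import *
z=np.load("w1.npz");c=dict(n="wrist",camera_matrix=z["K"],R=z["R"],p=z["p"])
for y,l,r in [(5,46,86),(300,66.5,101),(560,88,120)]:
    L=atz(c,(235+l/1.7,y/1.7),.08);R=atz(c,(235+r/1.7,y/1.7),.08);print(L.round(4),R.round(4),((L+R)/2).round(4))
print("end",atz(c,(235+104/1.7,577/1.7),.08).round(4))
print("seat",atz(c,(385+(612-235)/5,140+336/5),.09).round(4),"foot",atz(c,(385+(466-235)/5,140+258/5),.0).round(4))
plan([.664,-.105,.25],np.radians(85.5))
E
```

```text
[0.5082 0.18   0.08  ] [0.5294 0.1761 0.08  ] [0.5188 0.178  0.08  ]
[0.4964 0.0146 0.08  ] [0.5151 0.0119 0.08  ] [0.5057 0.0132 0.08  ]
[ 0.4826 -0.1475  0.08  ] [ 0.5026 -0.15    0.08  ] [ 0.4926 -0.1488  0.08  ]
end [ 0.4907 -0.1615  0.08  ]
seat [ 0.6698 -0.0344  0.09  ] foot [ 0.6683 -0.0358  0.    ]
-1.73 3.62 2.57 -0.69
-1.77 3.60 2.57 -0.69
-1.82 3.58 2.57 -0.69
-1.86 3.56 2.57 -0.69
```

Emit:
drive_tool(
  motion="-1.7 3.6 2.6 -0.7 8.5; -1.8 3.6 2.6 -0.7 8.5; -1.8 3.6 2.6 -0.7 8.5; -1.9 3.6 2.6 -0.7 8.5; 0 0 0 0 8.5",
)

```text
time_s: 2.42
position: [0.6707, -0.1039, 0.245]
orientation: [3.137, -0.003, 1.501]
force: [0.0, -0.1, 0.1]
width: 0.0848
```

```bash
python3 - <<'E'
from h import *
s=get_state();print(s["position"],s["orientation"],s["force"],s["torque"])
c=cam("wrist");u=proj(c,(.669,-.035,.09));print(u)
np.savez("w2.npz",image=c["image"],K=c["camera_matrix"],R=c["R"],p=c["p"])
u0,v0=int(u[0])-60,int(u[1])-55
u0=max(u0,0);v0=max(v0,0);print(u0,v0)
crop(c,u0,v0,u0+120,v0+110,5,"pics/w2.png")
E
```

```text
[ 0.67067649 -0.10386194  0.24504773] [ 3.13725366e+00 -3.09038763e-03  1.50054875e+00] [ 0.01199557 -0.05251636  0.10974881] [0.01881579 0.02994465 0.00518118]
(np.float64(298.93135502219764), np.float64(144.03137403714638))
238 89
```

View pics/w2.png

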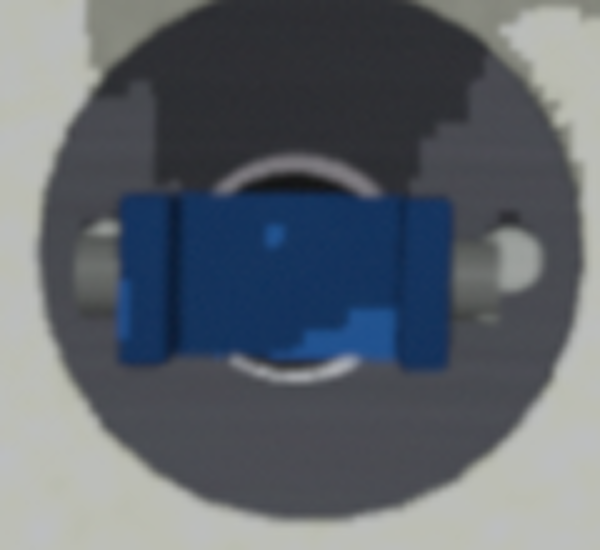

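```bash
python3 - <<'E'
from h import *
z=np.load("w2.npz");c=dict(n="wrist",camera_matrix=z["K"],R=z["R"],p=z["p"])
f=lambda u,v,zz:atz(c,(238+u/5,89+v/5),zz)
C=[f(*q,.104) for q in [(120,194),(450,198),(450,369),(120,365)]]
for q in C: print(q.round(4))
print("mean",np.mean(C,0).round(4))
d=C[1]-C[0]+C[2]-C[3];print("yaw x-axis deg",np.degrees(np.arctan2(d[1],d[0])))
S=[f(*q,.09) for q in [(180,193),(400,196),(400,360),(180,356)]]
for q in S: print(q.round(4))
print("seat mean",np.mean(S,0).round(4),"foot",f(311,255,0.0).round(4))
b=[f(108,255,.005),f(515,260,.005)];d=b[1]-b[0];print(np.degrees(np.arctan2(d[1],d[0])),(b[0]+b[1])/2)
L0=np.array([.5057,.0132])
# boom axis, balance unknown; first grip at boom mid
a=np.radians(-4.58);ax=np.array([-np.sin(a),np.cos(a)]);e=np.array([.4910,-.1615]);print("mid",e+.21*ax)
plan([.5084,.048,.25],np.radians(85.4))
plan([.5084,.048,.128],np.radians(85.4))
E
```

```text
[ 0.6495 -0.0234  0.104 ]
[ 0.6863 -0.0268  0.104 ]
[ 0.6851 -0.0462  0.104 ]
[ 0.6478 -0.0428  0.104 ]
mean [ 0.6672 -0.0348  0.104 ]
yaw x-axis deg -5.209500961375697
[ 0.6549 -0.0238  0.09  ]
[ 0.681  -0.0263  0.09  ]
[ 0.6797 -0.0461  0.09  ]
[ 0.6532 -0.0436  0.09  ]
seat mean [ 0.6672 -0.0349  0.09  ] foot [ 0.6671 -0.0358  0.    ]
-5.089547562909453 [ 0.66723429 -0.0356632   0.005     ]
mid [0.50776871 0.04782943]
2.79 -3.44 -0.07 0.12
2.78 -3.44 -0.07 0.12
2.78 -3.45 -0.07 0.12
2.77 -3.45 -0.07 0.12
2.76 -3.46 -0.07 0.12
2.79 -3.44 2.37 0.12
2.78 -3.44 2.37 0.12
2.78 -3.45 2.37 0.12
2.77 -3.45 2.37 0.12
2.76 -3.46 2.37 0.12
```

Emit:
drive_tool(
  motion="2.8 -3.4 0.4 0 8.5; 2.8 -3.4 0.4 0 8.5; 2.8 -3.4 0.4 0 8.5; 2.8 -3.4 0.4 0 8.5; 2.8 -3.5 0.4 0 8.5; 0 0 0 0 8.5",
)

```text
time_s: 3.22
position: [0.501, 0.0541, 0.2309]
orientation: [3.129, -0.005, 1.501]
force: [0.9, -0.2, 0.4]
width: 0.0849
```

```bash
python3 - <<'E'
from h import *
s=get_state();print(s["position"],s["orientation"],s["force"],s["torque"])
c=cam("wrist");cv2.imwrite("pics/w3.png",c["image"][:,:,::-1])
for y in (-.1,0,.05,.1,.15,.2): print(y,proj(c,(.5057+.0802*(y-.0132),y,.08)))
plan([.508,.048,.128],np.radians(85.4))
E
```

```text
[0.5009775  0.05414875 0.23086943] [ 3.12881065 -0.00517954  1.50094613] [ 0.94721387 -0.17716938  0.38664289] [-0.03459794 -0.00190406  0.01996637]
-0.1 (np.float64(316.84060582315124), np.float64(429.21709557914835))
0 (np.float64(319.16838651184696), np.float64(328.51490878858203))
0.05 (np.float64(320.5160387648923), np.float64(260.37948521860125))
0.1 (np.float64(321.8525203251109), np.float64(181.55155400631156))
0.15 (np.float64(323.01076856395866), np.float64(97.55168217484541))
0.2 (np.float64(323.8556778099079), np.float64(16.4293944976979))
-0.25 0.29 5.16 0.28
-0.25 0.30 5.16 0.28
```

View pics/w3.png

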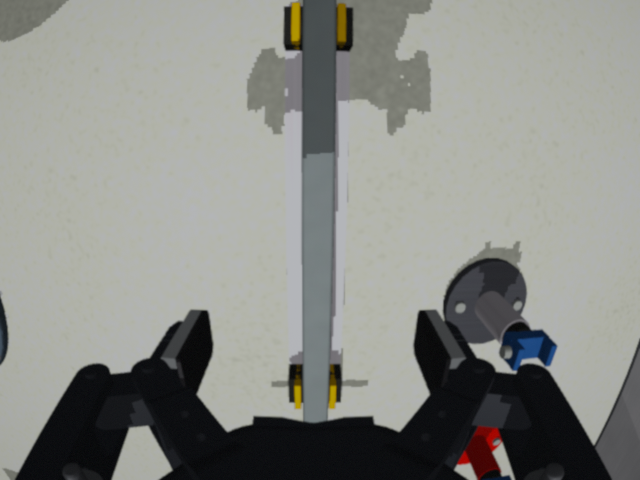

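Emit:
drive_tool(
  motion="-0.2 0.2 3.5 0.1 8.5; -0.2 0.2 3.5 0.1 8.5; -0.2 0.1 2.2 0 8.5; 0 0 1 0 8.5; 0 0 0 0 8.5",
  newtons=40,
)

```text
time_s: 3.9
position: [0.5135, 0.0461, 0.1315]
orientation: [3.116, -0.006, 1.495]
force: [-0.4, -0.3, -0.5]
width: 0.0849
```

```bash
python3 - <<'E'
from h import *
s=get_state();print(s["position"],s["orientation"],s["force"],s["torque"])
p=s["position"];R=rpy(s["orientation"]);g=p+R@[0,0,.054];print("grasp",g.round(4),"boom x at y",.5057+.0802*(g[1]-.0132))
E
```

```text
[0.51351491 0.04608439 0.13152156] [ 3.11580522 -0.00638903  1.49528909] [-0.41027897 -0.33960629 -0.50928037] [-0.0239829   0.02627543  0.02613407]
grasp [0.5149 0.0463 0.0775] boom x at y 0.5083564857332945
```

Emit:
drive_tool(
  motion="0 -0.4 0.1 0 8.5; 0 -0.3 0 0 8.5; 0 0 0 0 8.5; 0 0 0 0 8.5",
)

```text
time_s: 4.4
position: [0.5074, 0.0467, 0.1329]
orientation: [3.112, -0.007, 1.495]
force: [-0.0, 0.7, -0.1]
width: 0.0848
```

```bash
python3 - <<'E'
from h import *
s=get_state();print(s["position"],s["orientation"],s["force"],s["torque"],s["qpos"])
p=s["position"];R=rpy(s["orientation"]);g=p+R@[0,0,.054];print("grasp",g.round(4),"boom x at y",.5057+.0802*(g[1]-.0132))
E
```

```text
[0.50741491 0.04672865 0.13290099] [ 3.11164059 -0.00704723  1.49523175] [-0.01448377  0.68087827 -0.08288151] [-0.00775762  0.07995856  0.00108914] [ 0.0909208   0.31468791 -0.37765223  0.84775048  0.00198378  1.73741771]
grasp [0.5091 0.047  0.0789] boom x at y 0.5084096254346021
```

Emit:
drive_tool(
  motion="0 -0.1 0.7 0 8.5; 0 0 0 0 4; 0 0 0 0 1.5; 0 0 0 0 1.5; 0 0 0 0 1.5; 0 0 0 0 1.5",
  newtons=60,
)

```text
time_s: 5.15
position: [0.5061, 0.0469, 0.1256]
orientation: [3.113, -0.007, 1.495]
force: [1.1, -0.2, -2.3]
width: 0.0189
```

```bash
cat > st.py <<'E'
from h import *
s=get_state();print(s["time_s"],s["position"].round(4),s["orientation"].round(4),"F",s["force"].round(2),"T",s["torque"].round(3),"w",round(s["width"],4))
q=s["qpos"];print("tilt",q[1]-q[2]+q[3]-np.pi/2,"q5",q[4],"eff",s["effort"].round(2))
p=s["position"];R=rpy(s["orientation"]);g=p+R@[0,0,.054];print("grasp",g.round(4),"boom x at y",.5057+.0802*(g[1]-.0132))
E
python3 st.py
```

```text
5.15 [0.5061 0.0469 0.1256] [ 3.1126 -0.0071  1.4952] F [ 1.12 -0.16 -2.33] T [ 0.037 -0.083 -0.118] w 0.0189
tilt -0.02978418359538093 q5 0.0022039999693758885 eff [ 1.000e-02 -5.512e+01  2.883e+01 -1.400e-01 -1.000e-02 -7.000e-02]
grasp [0.5077 0.0472 0.0716] boom x at y 0.5084242092685436
```

Emit:
drive_tool(
  motion="0 0 0 0 1.5; 0 0 -0.2 0 1.5; 0 0 -0.2 0 1.5; 0 0 0 0 1.5; 0 0 0 0 1.5",
  newtons=100,
)

```text
time_s: 5.78
position: [0.505, 0.047, 0.1285]
orientation: [3.116, -0.008, 1.495]
force: [0.3, 0.2, -6.6]
width: 0.0182
```

```bash
python3 st.py; for i in 1; do python3 - <<'E'
from h import *
F=[];T=[]
for i in range(10):
    capture("scene") if i<9 else 0
    s=get_state();F.append(s["force"]);T.append(s["torque"])
print(np.mean(F,0),np.std(F,0),np.mean(T,0),np.std(T,0),get_state()["time_s"])
c=cam("wrist");cv2.imwrite("pics/w4.png",c["image"][:,:,::-1])
c=cam("scene");crop(c,260,200,440,320,4.4,"pics/s4.png")
E
done
```

```text
5.775 [0.505  0.047  0.1285] [ 3.1156 -0.0077  1.4953] F [ 0.34  0.19 -6.64] T [0.406 0.012 0.031] w 0.0182
tilt -0.026910919700229963 q5 0.0032851034683247723 eff [-0.000e+00 -5.719e+01  3.061e+01 -3.000e-01 -4.300e-01 -1.000e-02]
grasp [0.5065 0.0474 0.0745] boom x at y 0.5084389279027627
[ 0.11768358 -0.08567605 -6.18135774] [0.46622536 0.51054851 0.37142911] [ 0.44827497  0.00959261 -0.01099005] [0.02251974 0.03343511 0.03425   ] 6.225
```

View pics/s4.png

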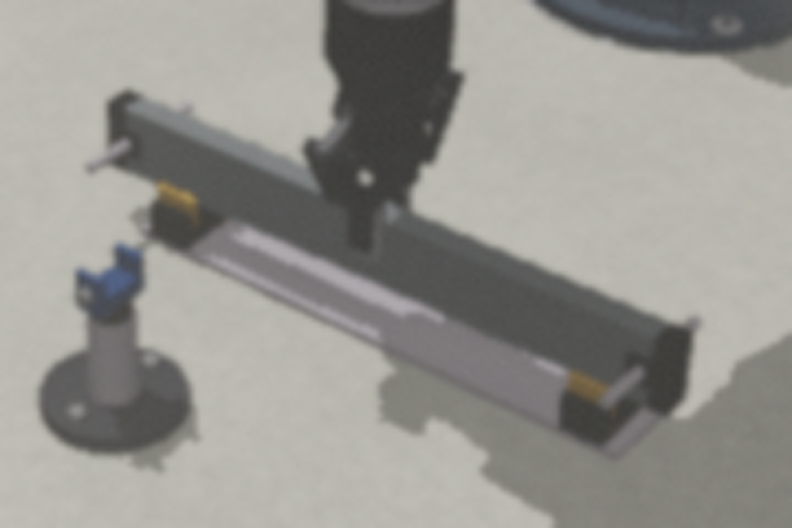

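The held boom reads Fz ≈ -6.2 N and Tx ≈ +0.45 N·m. That puts the balance point about 72 mm toward -y from the grip. I'll set it back down and check the force before letting go.

Emit:
drive_tool(
  motion="0 0 0.2 0 1.5; 0 0 0.15 0 1.5; 0 0 0 0 1.5",
)

```text
time_s: 6.7
position: [0.5056, 0.0471, 0.1258]
orientation: [3.114, -0.008, 1.495]
force: [-0.9, 0.8, -3.5]
width: 0.0181
```

```bash
python3 st.py
```

```text
6.7 [0.5056 0.0471 0.1258] [ 3.1139 -0.0076  1.4953] F [-0.87  0.8  -3.49] T [ 0.137  0.309 -0.127] w 0.0181
tilt -0.02858067632725758 q5 0.002873771521714013 eff [ -0.15 -55.88  30.09  -0.75  -0.14  -0.16]
grasp [0.5071 0.0474 0.0718] boom x at y 0.5084411351306867
```

Emit:
drive_tool(
  motion="0 0 0.15 0 1.5; 0 0 0 0 1.5; 0 0 0 0 2.4; 0 0 0 0 5; 0 0 0 0 5; 0 0 0 0 5",
)

```text
time_s: 7.45
position: [0.507, 0.0469, 0.1264]
orientation: [3.11, -0.007, 1.495]
force: [0.3, -0.3, -0.4]
width: 0.0502
```

```bash
python3 st.py
```

```text
7.45 [0.507  0.0469 0.1264] [ 3.1097 -0.0072  1.4952] F [ 0.29 -0.32 -0.43] T [-0.024  0.029  0.001] w 0.0502
tilt -0.03260095628280357 q5 0.0017704194198869577 eff [-0.000e+00 -5.417e+01  2.857e+01 -3.800e-01  1.000e-02 -0.000e+00]
grasp [0.5087 0.0472 0.0724] boom x at y 0.5084253750206102
```

Emit:
drive_tool(
  motion="-2.5 0 0 0 5; -2.5 0 0 0 5; -2.4 0 0 0 5; 0 0 0 0 5",
)

```text
time_s: 7.95
position: [0.5018, -0.0284, 0.1258]
orientation: [3.109, -0.007, 1.496]
force: [0.5, 1.6, -0.5]
width: 0.0499
```

```bash
python3 st.py
```

```text
7.95 [ 0.5018 -0.0284  0.1258] [ 3.109  -0.0072  1.4964] F [ 0.51  1.59 -0.48] T [0.019 0.011 0.   ] w 0.0499
tilt -0.03265154599155062 q5 0.0067142424698329135 eff [ -1.12 -53.33  28.33  -0.37  -0.13  -0.37]
grasp [ 0.5036 -0.0281  0.0718] boom x at y 0.5023856330600757
```

Emit:
drive_tool(
  motion="0 -0.1 0 0 3; 0 0 0 0 1.5; 0 0 0 0 1.5; 0 0 0 0 1.5; 0 0 -0.25 0 1.5; 0 0 -0.25 0 1.5; 0 0 -0.1 0 1.5; 0 0 0 0 1.5; 0 0 0 0 1.5",
  newtons=80,
)

```text
time_s: 9.07
position: [0.499, -0.0258, 0.1308]
orientation: [3.113, -0.007, 1.499]
force: [-0.2, 0.9, -6.6]
width: 0.0189
```

```bash
cat > ft.py <<'E'
from h import *
F=[];T=[];
for i in range(8):
    capture("scene"); s=get_state();F.append(s["force"]);T.append(s["torque"])
print(np.mean(F,0).round(2),np.std(F,0).round(2),np.mean(T,0).round(3),np.std(T,0).round(3),"balance offset y mm",1000*np.mean(T,0)[0]/np.mean(F,0)[2],s["position"],s["time_s"])
E
python3 st.py; python3 ft.py; python3 - <<'E'
from h import *
c=cam("wrist");cv2.imwrite("pics/w5.png",c["image"][:,:,::-1])
c=cam("scene");crop(c,260,200,440,320,4.4,"pics/s5.png")
E
```

```text
9.075 [ 0.499  -0.0258  0.1308] [ 3.1134 -0.0074  1.4988] F [-0.21  0.92 -6.58] T [-0.025  0.055  0.041] w 0.0189
tilt -0.02826866919189719 q5 0.006898151936745368 eff [ 3.000e-02 -5.606e+01  3.067e+01 -3.900e-01  5.000e-02  0.000e+00]
grasp [ 0.5005 -0.0256  0.0769] boom x at y 0.502592051881546
[ 0.01  0.08 -6.28] [0.51 0.22 0.62] [-0.023  0.063 -0.004] [0.042 0.027 0.033] balance offset y mm 3.649382775186817 [ 0.49906483 -0.02589889  0.13091599] 9.475
```

View pics/s5.png

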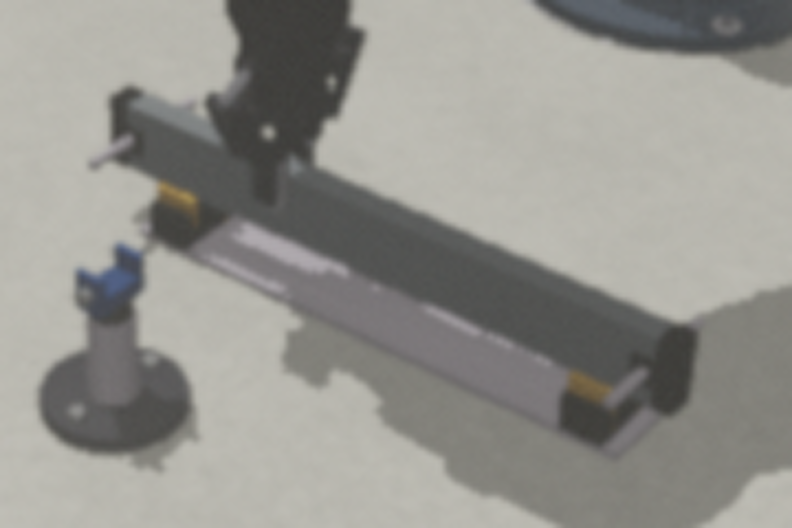

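View pics/w5.png

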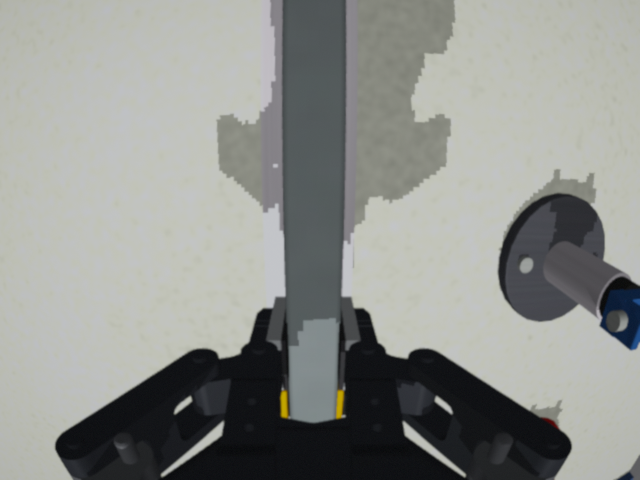

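Lifted here, the torque is about zero (-0.02 N·m at -6.3 N), and in the scene crop both ends are off the blocks and level. The two trials agree: the balance point is within about 2 mm of this grip. Now the lift clear.

Emit:
drive_tool(
  motion="0 0 -0.7 0 1.5; 0 0 -1.3 0 1.5; 0 0 -1.7 0 1.5; 0 0 -1.7 0 1.5; 0 0 -1.7 0 1.5; 0 0 -1.4 0 1.5; 0 0 -0.8 0 1.5; 0 0 0 0 1.5",
)

```text
time_s: 10.58
position: [0.4965, -0.0264, 0.2326]
orientation: [3.109, -0.007, 1.499]
force: [0.6, 0.7, -6.2]
width: 0.0187
```

```bash
python3 st.py; python3 ft.py; python3 - <<'E'
from h import *
c=cam("scene");crop(c,230,170,440,320,3.7,"pics/s6.png")
plan([.6645,-.0365,.225],np.radians(84.9))
E
```

```text
10.575 [ 0.4965 -0.0264  0.2326] [ 3.1091 -0.0074  1.4987] F [ 0.64  0.73 -6.19] T [-0.023  0.018 -0.002] w 0.0187
tilt -0.03261479489254304 q5 0.006862454425192123 eff [-0.000e+00 -5.363e+01  3.597e+01 -1.600e-01  5.000e-02 -0.000e+00]
grasp [ 0.4982 -0.0262  0.1786] boom x at y 0.5025432702907435
[ 0.26 -0.03 -6.39] [0.5  0.24 0.43] [-0.008  0.06   0.005] [0.02  0.029 0.029] balance offset y mm 1.245619910216963 [ 0.49601812 -0.02638915  0.23126514] 10.975
0.05 4.22 0.16 0.24
0.07 4.22 0.16 0.24
0.09 4.22 0.16 0.24
0.10 4.22 0.16 0.24
```

View pics/s6.png

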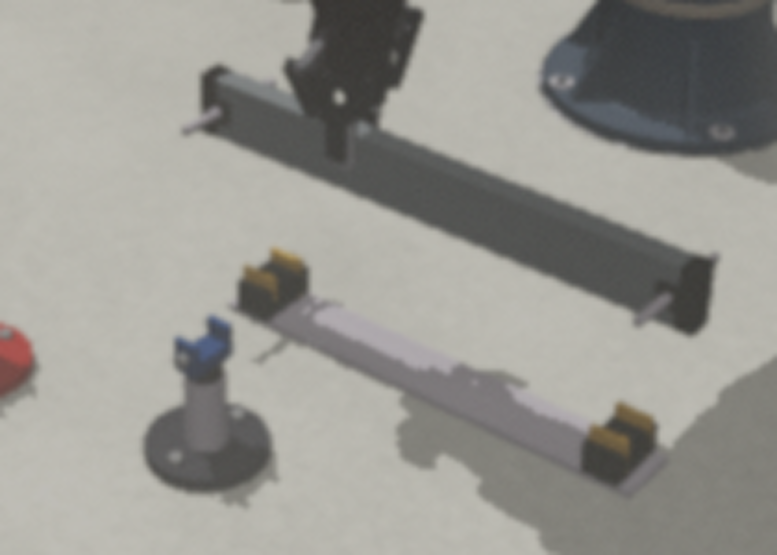

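Emit:
drive_tool(
  motion="0 0.8 0 0 1.5; 0.1 1.6 0.1 0.2 1.5; 0.1 2.3 0.1 0.2 1.5; 0.1 2.6 0.1 0.2 1.5; 0.1 2.6 0.1 0.2 1.5; 0 2.6 0.1 0.2 1.5; 0 2.1 0.1 0 1.5; 0 1.2 0.1 0 1.5; 0 0.5 0 0 1.5; 0 0 0 0 1.5",
)

```text
time_s: 12.28
position: [0.6731, -0.0361, 0.2252]
orientation: [3.111, -0.008, 1.48]
force: [-0.8, -0.4, -6.4]
width: 0.0186
```

```bash
python3 st.py; python3 ft.py; python3 - <<'E'
from h import *
s=get_state();p=s["position"];R=rpy(s["orientation"]);print("bottom",p+R@[0,0,.0955], "target .6672 -.035(-.0013)")
plan([.6645,-.0365,.21],np.radians(84.9),n=1)
c=cam("wrist");cv2.imwrite("pics/w7.png",c["image"][:,:,::-1]);print([proj(c,q) for q in [(.6672,-.035,.09)]])
E
```

```text
12.275 [ 0.6731 -0.0361  0.2252] [ 3.1106 -0.0081  1.4797] F [-0.78 -0.41 -6.41] T [-0.022  0.142  0.019] w 0.0186
tilt -0.031290653092039156 q5 0.007023960315927919 eff [-3.000e-02 -7.770e+01  3.761e+01 -6.200e-01  5.000e-02 -0.000e+00]
grasp [ 0.6749 -0.0359  0.1713] boom x at y 0.5017650285678313
[ 0.15  0.15 -6.35] [0.39 0.5  0.42] [-0.028  0.078 -0.006] [0.034 0.027 0.032] balance offset y mm 4.441931675051967 [ 0.67245111 -0.03611068  0.22626017] 12.675
bottom [ 0.67556902 -0.03561077  0.13081239] target .6672 -.035(-.0013)
-0.11 -0.79 1.63 -0.12
[(np.float64(294.5735471298532), np.float64(263.2283827079895))]
```

View pics/w7.png

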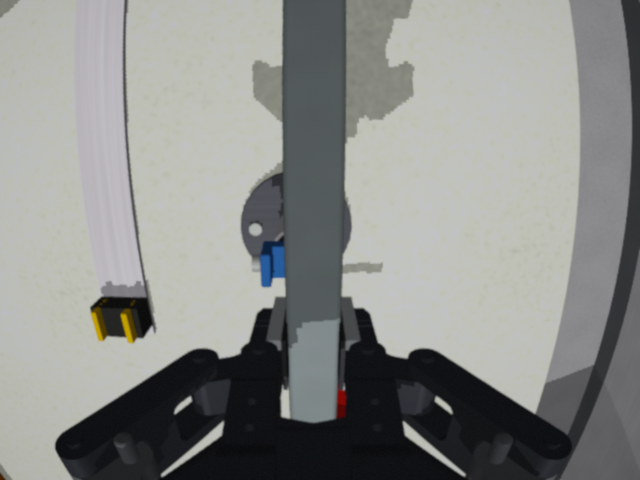

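Emit:
drive_tool(
  motion="0 -0.3 0.3 0 1.5; -0.1 -0.5 0.5 0 1.5; 0 -0.1 0.3 0 1.5; 0 0 0 0 1.5; 0 0 0 0 1.5",
)

```text
time_s: 13.35
position: [0.6627, -0.0363, 0.2141]
orientation: [3.11, -0.008, 1.48]
force: [-0.8, 0.2, -6.8]
width: 0.0188
```

```bash
cat > bt.py <<'E'
from h import *
s=get_state();p=s["position"];R=rpy(s["orientation"]);b=p+R@[0,0,.0955];print("bottom",b.round(4),"err cm (x,y)",(100*(np.array([.6672,-.0368])-b[:2])).round(2),"z over seat mm",1000*(b[2]-.09))
c=cam("wrist");crop(c,210,170,420,330,3.7,"pics/%s.png"%__import__("sys").argv[1])
E
python3 st.py; python3 bt.py w8
```

```text
13.35 [ 0.6627 -0.0363  0.2141] [ 3.1099 -0.0081  1.4797] F [-0.85  0.18 -6.82] T [-0.007 -0.015 -0.003] w 0.0188
tilt -0.03197668463402392 q5 0.007045058382647595 eff [-1.000e-02 -7.674e+01  3.646e+01 -4.200e-01  5.000e-02  0.000e+00]
grasp [ 0.6645 -0.036   0.1601] boom x at y 0.5017556352701955
bottom [ 0.6658 -0.0358  0.1187] err cm (x,y) [ 0.14 -0.1 ] z over seat mm 28.669487627322397
```

View pics/w8.png

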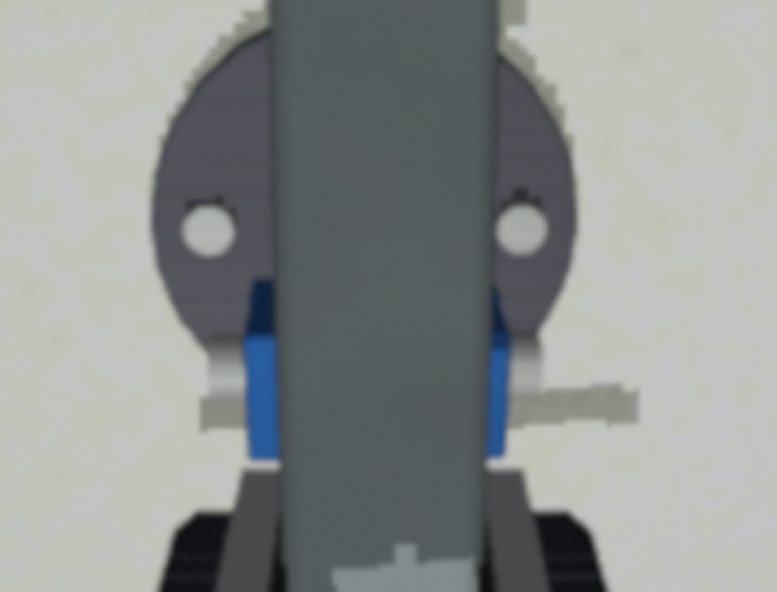

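Emit:
drive_tool(
  motion="-0.1 0 0.3 0 1.5; 0 0 0.5 0 1.5; 0 0 0.3 0 1.5; 0 0 0 0 1.5; 0 0 0 0 1.5",
)

```text
time_s: 14.02
position: [0.6632, -0.0373, 0.2022]
orientation: [3.11, -0.008, 1.48]
force: [0.5, 0.3, -5.9]
width: 0.0184
```

```bash
python3 st.py; python3 bt.py w9;python3 - <<'E'
from h import *
c=cam("scene");crop(c,220,190,440,310,3.6,"pics/s9.png")
E
```

```text
14.025 [ 0.6632 -0.0373  0.2022] [ 3.1099 -0.0081  1.4797] F [ 0.49  0.31 -5.92] T [-0.043  0.035  0.035] w 0.0184
tilt -0.03191229211710844 q5 0.007090738730780445 eff [-1.000e-02 -7.690e+01  3.625e+01 -4.500e-01  5.000e-02  0.000e+00]
grasp [ 0.6649 -0.037   0.1482] boom x at y 0.5016741724141563
bottom [ 0.6663 -0.0368  0.1067] err cm (x,y) [ 0.09 -0.  ] z over seat mm 16.72175156252578
```

View pics/w9.png

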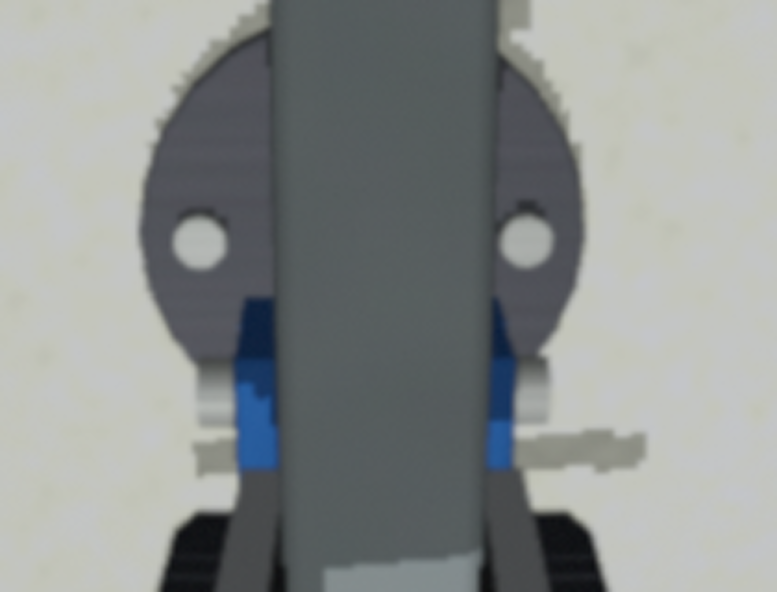

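View pics/s9.png

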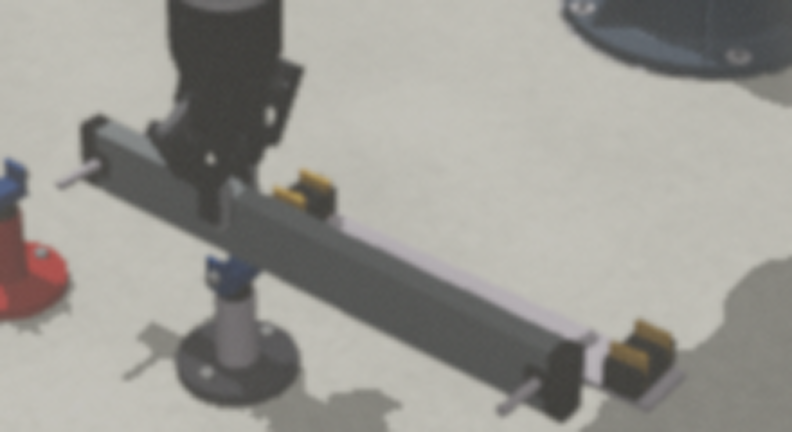

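Emit:
drive_tool(
  motion="0 -0.1 0.2 0 1.5; 0 0 0.4 0 1.5; 0 0 0.3 0 1.5; 0 0 0.2 0 1.5; 0 0 0 0 1.5; 0 0 0 0 1.5",
)

```text
time_s: 14.88
position: [0.6625, -0.0371, 0.1905]
orientation: [3.11, -0.008, 1.48]
force: [-0.8, 0.4, -6.2]
width: 0.0188
```

```bash
python3 st.py; python3 bt.py w10
```

```text
14.875 [ 0.6625 -0.0371  0.1905] [ 3.1097 -0.0081  1.4797] F [-0.83  0.4  -6.17] T [-0.034  0.105 -0.011] w 0.0188
tilt -0.0321029788379823 q5 0.007055137712982571 eff [ 0.000e+00 -7.703e+01  3.595e+01 -4.500e-01  5.000e-02  0.000e+00]
grasp [ 0.6643 -0.0368  0.1365] boom x at y 0.5016869589502447
bottom [ 0.6656 -0.0366  0.095 ] err cm (x,y) [ 0.16 -0.02] z over seat mm 5.041422902773373
```

View pics/w10.png

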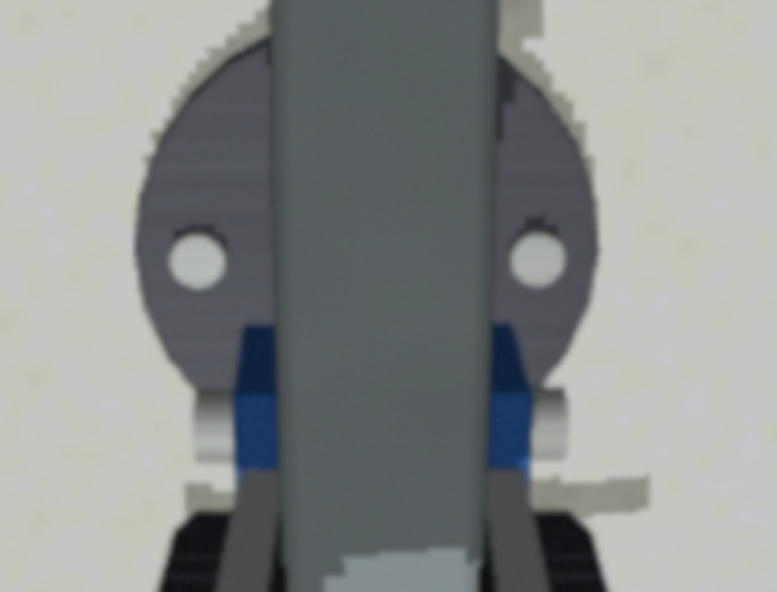

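Emit:
drive_tool(
  motion="0 0 0.2 0 1.5; 0 0 0.2 0 1.5; 0 0 0.15 0 1.5; 0 0 0 0 1.5",
)

```text
time_s: 15.42
position: [0.6628, -0.0371, 0.1851]
orientation: [3.109, -0.008, 1.48]
force: [-0.6, -0.3, -3.5]
width: 0.0189
```

```bash
python3 st.py; python3 bt.py w11
```

```text
15.425 [ 0.6628 -0.0371  0.1851] [ 3.1091 -0.0081  1.4797] F [-0.57 -0.3  -3.54] T [-0.024  0.193 -0.015] w 0.0189
tilt -0.032724854140405046 q5 0.007047528322545045 eff [ 2.000e-02 -7.573e+01  3.537e+01 -8.000e-01  5.000e-02  0.000e+00]
grasp [ 0.6646 -0.0368  0.1311] boom x at y 0.5016873246070601
bottom [ 0.666  -0.0366  0.0896] err cm (x,y) [ 0.12 -0.02] z over seat mm -0.38555458574481005
```

Contact: the load on the wrist has dropped from about 6.3 N to 3.5 N. I'll lower a little further to hand the full weight to the yoke.

Emit:
drive_tool(
  motion="0 0 0.15 0 1.5; 0 0 0 0 1.5; 0 0 0 0 1.5",
)

```text
time_s: 15.85
position: [0.6628, -0.0371, 0.1843]
orientation: [3.108, -0.008, 1.48]
force: [-0.9, 0.6, -2.5]
width: 0.0188
```

```bash
python3 st.py; python3 bt.py w12; python3 ft.py
```

```text
15.85 [ 0.6628 -0.0371  0.1843] [ 3.1085 -0.0082  1.4797] F [-0.93  0.57 -2.5 ] T [ 0.066  0.366 -0.003] w 0.0188
tilt -0.03335143389979378 q5 0.007061325322531972 eff [ 4.000e-02 -7.501e+01  3.532e+01 -1.070e+00  5.000e-02  0.000e+00]
grasp [ 0.6647 -0.0368  0.1303] boom x at y 0.501687937840028
bottom [ 0.6661 -0.0366  0.0888] err cm (x,y) [ 0.11 -0.02] z over seat mm -1.1667174192996344
[-1.48  0.05 -2.41] [0.34 0.59 0.41] [0.015 0.404 0.006] [0.031 0.037 0.031] balance offset y mm -6.2349404855710775 [ 0.66284876 -0.03711242  0.18409704] 16.3
```

Emit:
drive_tool(
  motion="0 0 0.2 0 1.5; 0 0 0 0 1.5; 0 0 0 0 1.5",
  newtons=30,
)

```text
time_s: 16.68
position: [0.6629, -0.0371, 0.1826]
orientation: [3.108, -0.008, 1.48]
force: [-2.7, -0.5, 1.1]
width: 0.0185
```

```bash
python3 st.py; python3 bt.py w13; python3 ft.py
```

```text
16.675 [ 0.6629 -0.0371  0.1826] [ 3.1082 -0.0081  1.4797] F [-2.69 -0.52  1.12] T [-0.012  0.681 -0.037] w 0.0185
tilt -0.03363676214900657 q5 0.007048108842376263 eff [ 7.000e-02 -7.301e+01  3.478e+01 -1.620e+00  6.000e-02  1.000e-02]
grasp [ 0.6647 -0.0368  0.1286] boom x at y 0.501687469387158
bottom [ 0.6661 -0.0366  0.0872] err cm (x,y) [ 0.11 -0.02] z over seat mm -2.831394191526032
[-2.44  0.03  0.83] [0.49 0.38 0.57] [0.022 0.666 0.015] [0.025 0.033 0.03 ] balance offset y mm 26.678149787496913 [ 0.66287044 -0.03711142  0.18245345] 17.125
```

View pics/w13.png

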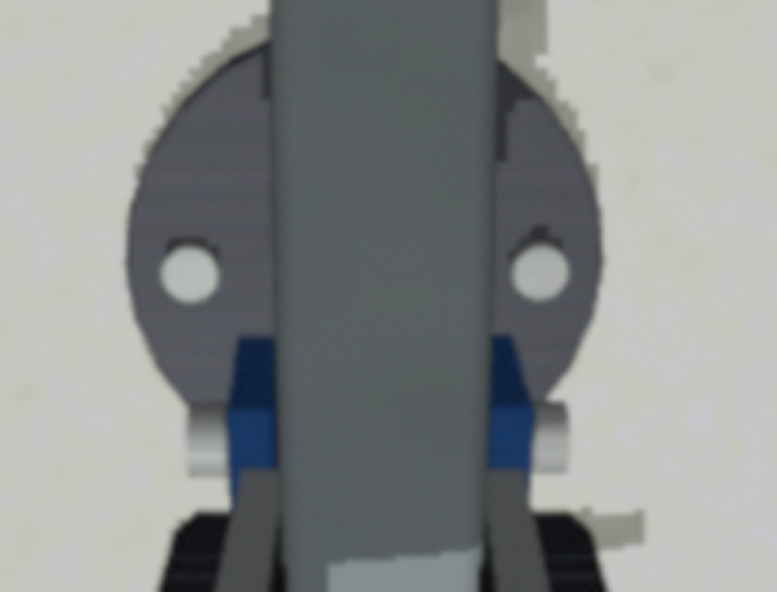

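Emit:
drive_tool(
  motion="0 0 0 0 1.9; 0 0 0 0 2; 0 0 0 0 2.2; 0 0 0 0 2.4; 0 0 0 0 2.6",
  newtons=20,
)

```text
time_s: 17.75
position: [0.6642, -0.0371, 0.1829]
orientation: [3.105, -0.008, 1.48]
force: [-0.1, 0.3, 0.3]
width: 0.026
```

```bash
python3 st.py; python3 bt.py w14; python3 - <<'E'
from h import *
c=cam("scene");crop(c,220,190,440,310,3.6,"pics/s14.png")
E
```

```text
17.75 [ 0.6642 -0.0371  0.1829] [ 3.1053 -0.0083  1.4797] F [-0.13  0.34  0.34] T [0.056 0.008 0.026] w 0.026
tilt -0.03652338301452751 q5 0.0071293472899386185 eff [-0.000e+00 -7.321e+01  3.349e+01 -4.200e-01  3.000e-02  0.000e+00]
grasp [ 0.6662 -0.0369  0.1289] boom x at y 0.5016849551643839
bottom [ 0.6678 -0.0367  0.0875] err cm (x,y) [-0.06 -0.01] z over seat mm -2.5427438700058866
```

View pics/w14.png

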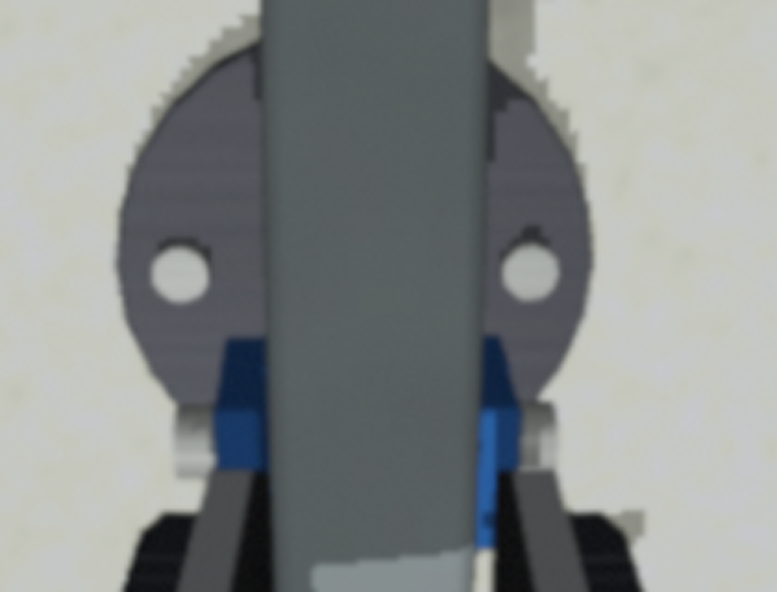

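View pics/s14.png

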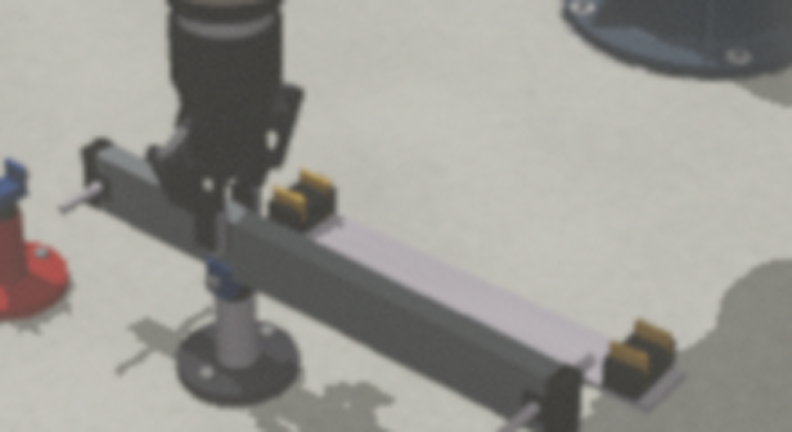

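Emit:
drive_tool(
  motion="0 0 0 0 3; 0 0 0 0 3.6; 0 0 0 0 4.4; 0 0 0 0 5; 0 0 0 0 5; 0 0 0 0 5",
)

```text
time_s: 18.6
position: [0.6642, -0.0371, 0.1828]
orientation: [3.105, -0.008, 1.48]
force: [0.1, 0.0, -0.7]
width: 0.0503
```

```bash
python3 st.py; python3 bt.py w15; python3 - <<'E'
from h import *
c=cam("scene");crop(c,220,190,440,310,3.6,"pics/s15.png")
E
```

```text
18.6 [ 0.6642 -0.0371  0.1828] [ 3.1055 -0.0083  1.4797] F [ 0.14  0.03 -0.71] T [ 0.004  0.045 -0.005] w 0.0503
tilt -0.03635840516852218 q5 0.007096855853050544 eff [ 0.000e+00 -7.322e+01  3.348e+01 -4.200e-01  3.000e-02  0.000e+00]
grasp [ 0.6661 -0.0369  0.1289] boom x at y 0.5016858744994025
bottom [ 0.6677 -0.0366  0.0874] err cm (x,y) [-0.05 -0.02] z over seat mm -2.585884199107935
```

View pics/s15.png

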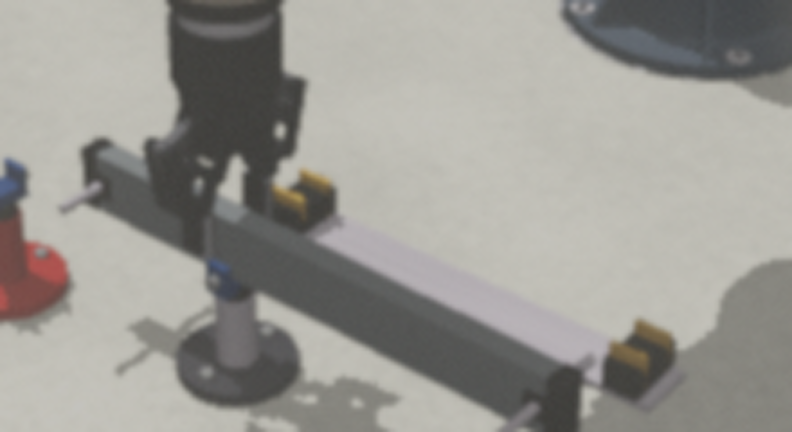

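View pics/w15.png

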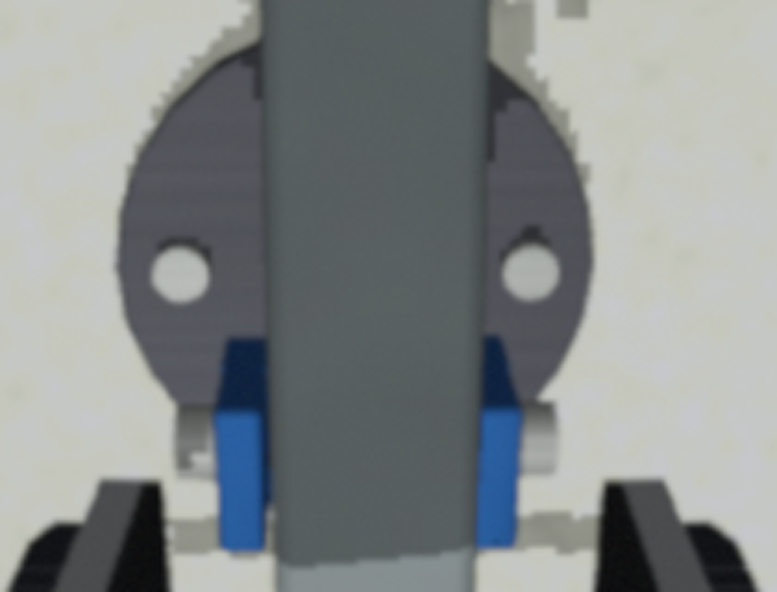

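The boom stays level on its own with both fingers clear. I'll back off upward.

Emit:
drive_tool(
  motion="0 0 0 0 7; 0 0 -0.5 0 8; 0 0 -1.5 0 8; 0 0 -3 0 8; 0 0 -4 0 8; 0 0 -4 0 8; 0 0 -2 0 8; 0 0 0 0 8",
)

```text
time_s: 19.7
position: [0.658, -0.0379, 0.3436]
orientation: [3.101, -0.008, 1.48]
force: [0.3, -0.4, 0.2]
width: 0.0804
```

```bash
python3 st.py; python3 - <<'E'
from h import *
c=cam("scene");crop(c,200,190,440,330,3.3,"pics/s16.png")
c2=cam("top");crop(c2,210,170,410,290,4,"pics/t16.png")
# expected pixels in scene for level boom: axis yaw -5.2 tool 1.4797rad, COM at seat, mid = +0.0725 along +y
a=1.4797-np.pi/2;ax=np.array([-np.sin(a),np.cos(a)])
com=np.array([.6672,-.0355]);mid=com+ .0735*ax
for t in (-.21,.21):
  for zz in (.087,.137): print(t,zz,[np.round((np.array(proj(c,(*(mid+t*ax),zz)))-[200,190])*3.3)])
c3=cam("wrist");cv2.imwrite("pics/w16.png",c3["image"][:,:,::-1])
E
```

```text
19.7 [ 0.658  -0.0379  0.3436] [ 3.101  -0.0084  1.4798] F [ 0.29 -0.4   0.21] T [-0.002  0.033  0.038] w 0.0804
tilt -0.0408132661064422 q5 0.007154627047211922 eff [-1.000e-02 -7.224e+01  3.695e+01  1.900e-01  3.000e-02 -0.000e+00]
grasp [ 0.6603 -0.0376  0.2896] boom x at y 0.5016233659829882
-0.21 0.087 [array([149., 180.])]
-0.21 0.137 [array([145., 127.])]
0.21 0.087 [array([587., 403.])]
0.21 0.137 [array([591., 345.])]
```

View pics/s16.png

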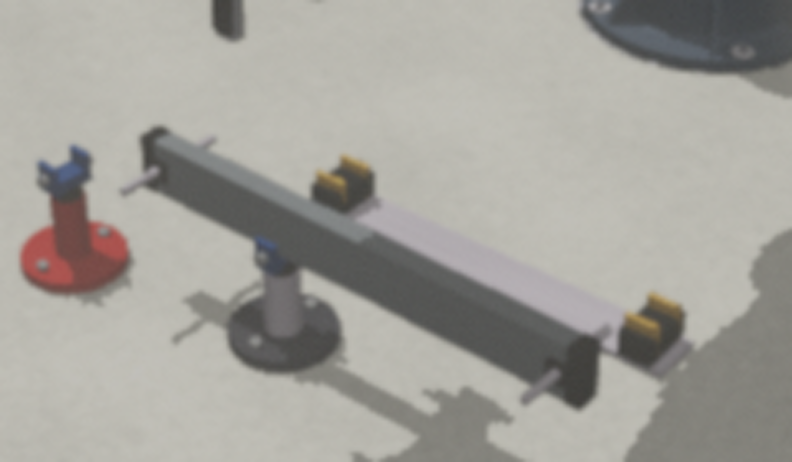

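View pics/w16.png

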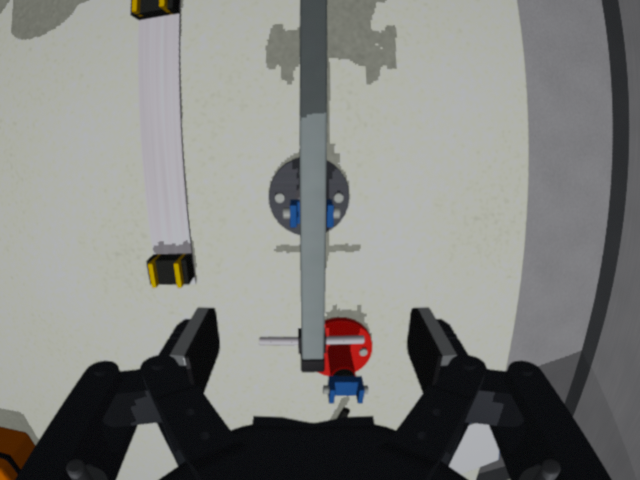

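Emit:
drive_tool(
  motion="0 0 -1 0 8; 0 0 0 0 8; 0 0 0 0 8; 0 0 0 0 8; 0 0 0 0 8; 0 0 0 0 8; 0 0 0 0 8; 0 0 0 0 8",
)

```text
time_s: 20.85
position: [0.6564, -0.0378, 0.3479]
orientation: [3.111, -0.008, 1.48]
force: [-0.4, -0.1, -0.8]
width: 0.0801
```

```bash
python3 - <<'E'
from h import *
c=cam("scene");crop(c,200,190,440,330,3.3,"pics/s17.png")
a=cv2.imread("pics/s16.png").astype(int);b=cv2.imread("pics/s17.png").astype(int)
d=np.abs(a-b).max(2);print("diff>40 px in boom area",(d[110:,110:620]>40).sum(), d[110:,110:620].max())
# level check: near-lower and top edges via projection fit of cap corners
o=b.astype(np.uint8)
ax0=1.4797-np.pi/2;ax=np.array([-np.sin(ax0),np.cos(ax0)]);pr=np.array([np.cos(ax0),np.sin(ax0)])
mid=np.array([.6672,-.0355])+.0735*ax
P=lambda t,w,z:tuple(int(v) for v in ((np.array(proj(c,(*(mid+t*ax+w*pr),z)))-[200,190])*3.3))
for w,z in ((.01,.137),(-.01,.137),(.01,.087)): cv2.line(o,P(-.21,w,z),P(.21,w,z),(0,255,255),1)
cv2.imwrite("pics/s17o.png",o)
E
```

```text
diff>40 px in boom area 0 35
```

View pics/s17o.png

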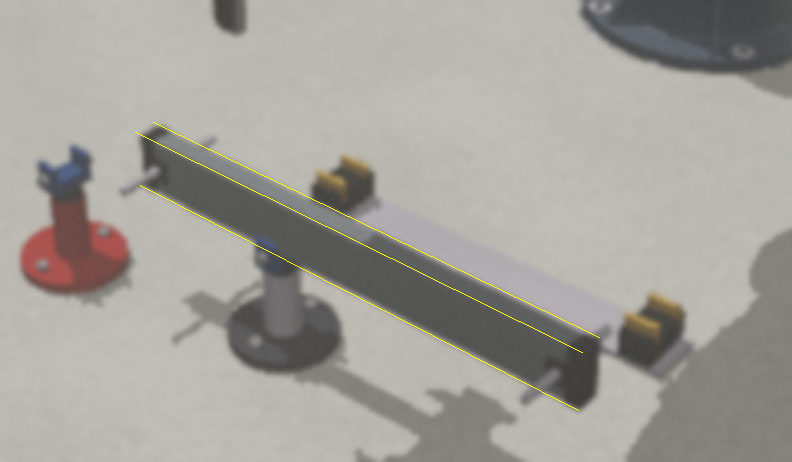

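The overlay of a level boom matches the picture, and nothing changed over 1.1 s. I'm handing the job in.

```bash
python3 -c "
from station import sign_off,get_state
print(get_state()['time_s']);print(sign_off())"
```

```text
20.9
the job is handed in; nothing more can be done
None
```

The boom is resting level in the blue saddle with the arm clear of it, and I handed the job in at 20.9 s of the 64 s allowed.

**What I did:**
- **First trial:** I lifted the boom about 3–4 mm at its middle. The wrist read 6.2 N and 0.45 N·m, which put the balance point about 72 mm toward -y. I set it back down.
- **Second trial:** I gripped it again about 73 mm toward -y. The moment was close to zero, so the balance point was within about 1–4 mm of the grip.
- **Placing:** I lifted it clear of the rest and level, lowered it between the cheeks of the dark-footed saddle in small steps until the yoke carried its weight, opened the fingers slowly and backed off upward.

**Last checks:**
- **Level and still:** a projected level boom lines up with the scene picture to within about 1–2 mm at both ends. Pictures taken 1.1 s apart show no movement of the boom.
- **Seating:** the wrist view shows it centred between the cheeks.
- **Other objects:** I made no contact with the handset, tape, mug or red look-alike. I did not re-measure where they are.

**What disagreed:**
- **Balance point:** the moment readings put it between 0 and 4 mm from the grip, within the 10 mm allowed.
- **Side-to-side position:** the arm's reported pose and the picture differed by about 1.3 mm, so I went by the picture.
- **Tool tilt:** the tool drifted about 2° sideways over the run. The boom was rolled slightly in the grip, then straightened on the flat seat when released.

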